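# Release the waiting strip from the hand-over chute with its flap lever

## Robot

A 6-joint arm with a two-finger parallel gripper is mounted at the origin on the work surface. World frame = base frame: x ahead of the robot, y to its left, z up, the work surface at z = 0. Lengths are in m, angles in degrees, forces in N, time in s.
With the tool pointing down it reaches from about 0.25 to 0.725 m from the base axis. Payload 9.7 kg.
Tool frame: the origin (TCP) lies where the fingers leave the gripper's body, on its centre line; the fingertips stand 73 mm ahead of it and the grasp point (between the pads) lies 54 mm ahead of it; y points along the fingers, x is the direction in which the jaws open and shut, and the axes are right-handed (so a half turn about y gives the same grasp; the last joint's range is limited). The gripper opens to 85 mm and grips with 20 to 120 N. Pads are 22 mm wide; open, the fingers measure 114 mm over their backs; the gripper's body (76 mm by 85 mm) begins 54 mm behind the grasp point. The pads swing forward as they close: fully open they stand 13 mm farther back than shut.
Start: joints at [73.167, 4.979, 10.078, 95.1, 0, 90], TCP at [0.159, 0.526, 0.304] pointing down, gripper open.
Joint ranges: [-179.16, 179.16], [-48.56, 103.87], [-65.8, 70.77], [-126.05, 130.52], [-82.76, 87.17], [-180, 180]. Speed limits (degrees/s): [127.2, 127.2, 147.25, 180, 180, 180].

## Interface

Orientations are given as [roll, pitch, yaw] about the fixed x, y, z axes, in that order (R = Rz(yaw) Ry(pitch) Rx(roll)).
In Python, from workcell import sensors, imaging, bot, models gives the robot as it stands.
- The arm moves only by the tool arm_command, never from a script. Its argument "rows" is one flat list of numbers, 7 for each row, row after row: the shift along the tool's x, y, z in cm, then the turn, a rotation vector about the tool's x, y, z in degrees, then the gripper's target within -1 to 1 (fully open at 1, half-way at 0, shut at -1). A call has 1 to 12 rows; each row is the pose to reach, as a shift and turn from the pose commanded when the call began, along the tool's axes at that moment; what a row does not reach only later rows make up. A row lasts 1/12 s, in which the tool goes at most 41.7 mm and 7.16 degrees, less where a joint would pass 70% of its speed; a pose out of reach is approached as far as the arm can. A call with a gripper value outside its range is refused whole. The fingers move at their own pace and stop on an object; "force" is the grip in N (left out, the last holds). Time passes only in rows, so rows that repeat a pose let the fingers close. It gives the time, the measured TCP pose, the force and the opening at its end, in the units of the state.
- sensors.get_obs(): the state, without advancing time (a new reading comes with each control period).
- imaging.camera(name): name is "scene" or "side" or "wrist"; returns a dict with "pixels" (420x560x3 uint8, blue, green, red), "z_map" (420x560 float32, m along the optical axis (not along the pixel's ray), 0 where there is no reading), "camera_matrix" (3x3 intrinsics, pixels), "world_from_camera" (4x4, takes a point from camera to world coordinates). Camera axes: x right, y up, looking along -z (the intrinsics and any distortion apply to the point x, -y, -z); pixel columns grow to the right and rows downward; lengths in m; the calibration is good to about 2 mm. A picture is of the moment at which its call begins.
- bot.job_done(): hands the job in, once; it reports no verdict.
Trained networks look in the newest picture that a camera, given by its name, has taken for a name from the list of things; names that differ only in an ending like _2 or _b are one class to them, and where a whole thing is asked for, a point or a joint stands for the part that bears it (a point fixed in the world has none). Each returns a list of dicts, best first, with "conf" (0 to 1); they miss things now and then, are a little off and sometimes report something else, mostly with a low value. They report only what shows in the picture. A call takes as long as a camera call.
- models.search_frame(thing, camera): "extent" ([centre column, centre row, width, height] in pixels, round what is visible of it).
- models.spot_point(thing, camera): "location" ([column, row] in pixels: a listed point, or the origin of a listed thing).
The state is a dict: "time": time; "q": joint angles; "qd": joint speeds; "joint_efforts": joint torques, N m; "ee_pos": TCP position; "tcp_rot": TCP orientation; "wrist_force": force on the tool from outside, world axes, zero at the start; "torque": the same for the moment, N m; "opening": finger opening in m.
Only numpy, scipy, OpenCV 4.12 (cv2) and the standard library are available. Lean on these libraries where they do the work, as an engineer would, in place of code of your own. Each camera call takes 0.05 s, during which the arm holds its last target.

## Task

A yellow flight-strip holder is waiting in the sloping hand-over chute, held back by the heavy green flap. With the fingertips press the red pad of the chute's lever right down to raise the flap, keep it down until the holder has slid to the bottom of the chute, then ease the lever up again so that the flap closes gently behind it without banging. Press the lever without gripping it, do not touch the holder or the flap themselves, and leave the other things on the counter where they are.

Things in the scene. Friction and masses are not known exactly. Their poses are not given: they have to be found in the camera images.
- chute: Fixed strip chute: aluminium trough, 32 mm wide inside, on a grey stand. Origin on the counter below the trough's bottom end stop, on its centre line; +x runs level towards the high end, z up. The floor climbs at 28 degrees from 20 mm above the counter at x = 0 to 190 mm at x = 325. Base plate y = -74 to +31 mm; lever bracket at x = 58 to 116, y = -65 to -39 mm, 147 mm high
- lever_pad (a point): centre of the upper face of the red pad (46 mm along the lever, 34 mm across, 10 mm thick) at the lever's long end, 150 mm from its pin and about 42 mm outside the chute's bottom end. At rest it is 176 mm above the counter, its outer end tilted up 13 degrees; fully pressed 109 mm up, tilted as much the other way
- lever_pin (a point): the level pin, across the chute, about which the lever turns (chute x = 104, y = -52, z = 136 mm). The short nose, 50 mm, points uphill under the flap's side lug; the long arm points downhill to the red pad
- lever (a joint): turn of the lever, rad: 0 at rest (pad up), grows as the pad is pressed down, firm stop at 0.45. Pressing takes about 3 to 5 N at the pad; when let go, the flap's weight and a return spring throw the lever up and the flap bangs
- flap: green cast-iron gate flap, about 0.8 kg, 76 x 66 x 20 mm, lying on the trough's walls. Origin on its hinge pin at its uphill edge (chute x = 217, z = 170 mm). A tongue at its lower edge reaches the trough floor and holds the strip back. The lever lifts it about 0.31 rad at full press; it falls shut by its own weight
- flap_edge (a point): middle of the foot of the flap's tongue: about 1 mm above the trough floor, 106 mm above the counter, when the flap is shut; it rises about 21 mm at full press. The holder passes once it is some 10 mm up
- strip_center (a point): centre of the yellow flight-strip holder, 150 x 25 x 9 mm with a white paper strip on top, 40 g. It starts lying lengthwise in the trough just behind the flap's tongue, centre at about chute x = 230 mm; once free it slides by itself in less than a second and lies against the bottom end stop, centre at about chute x = 64, z = 59 mm. x axis along its length
- spacer_a: green plastic strip spacer, a shallow channel 150 x 25 x 12 mm lying on the counter beside the chute on the lever's side; origin at the centre of its underside, x along its length
- spacer_b: a second green plastic strip spacer, the same, on the chute's other side
- lens: spare signal lamp lens in a chrome ring, 90 mm across, 32 mm high, lying flat on the counter beyond the chute's bottom end; origin at the centre of its underside
- bookend: black cast-iron bookend, L-shaped, foot 110 x 90 mm, 120 mm high, standing to the left of the chute's bottom end (its +y side); origin at the centre of its underside

How it is judged:
By the outcome, as a careful person would: the job done as asked, in the order asked, and still so for the second after the job is handed in, with the robot touching nothing.
It also fails if it takes over 38 s, if anything falls off the work surface, if the arm or the gripper's body presses on something with over 40 N, if the wrist force passes 120 N, or if a joint passes its speed limit or range.

## Working session

There is one attempt and no reset: what is moved stays moved. The work goes in short steps, Python scripts to look and compute and a tool call to move; the robot and the scene stay as the last step left them, time stands still between calls to the robot, and variables do not carry over. Pictures are saved under pics/ and viewed, and the job is handed in when it is done.

Besides the shell and the picture viewer there is one more tool, called as name(argument=value, ...) on one line, values as JSON. arm_command: Moves the arm, as the interface text tells. Its arguments: {"type":"object","properties":{"rows":{"type":"array","items":{"type":"number"}},"force":{"type":"number"}},"required":["rows"]}

```bash
mkdir -p pics
cat > h.py <<'E'
import numpy as np, cv2
from workcell import sensors, imaging, bot, models
def w(c,u,v,d=None,z=None):
    K=c["camera_matrix"];T=c["world_from_camera"]
    r=np.array([(u-K[0,2])/K[0,0],-(v-K[1,2])/K[1,1],-1.])
    if z is not None:
        rw=T[:3,:3]@r; d=(z-T[2,3])/rw[2]
    elif d is None:
        d=float(c["z_map"][int(round(v)),int(round(u))])
    return (T@np.append(r*d,1))[:3]
E
python3 - <<'E'
from h import *
o=sensors.get_obs()
print({k:np.round(v,3).tolist() for k,v in o.items()})
for n in ["scene","side"]:
    c=imaging.camera(n); cv2.imwrite(f"pics/{n}0.png",c["pixels"])
    print(n,np.round(c["world_from_camera"][:3,3],3))
    for t in ["chute","lever_pad","lever_pin","flap","flap_edge","strip_center","spacer_a","lens","bookend"]:
        for r in models.spot_point(t,n)[:2]:
            u,v=r["location"]; print(t,np.round([u,v,r["conf"]],2),np.round(w(c,u,v),3))
E
```

```text
{'time': 0.0, 'q': [73.165, 5.01, 10.034, 95.1, 0.0, 90.0], 'qd': [-0.037, 0.086, -0.068, 0.034, -0.024, 0.033], 'joint_efforts': [0.001, -52.039, 46.481, 0.016, 0.0, 0.0], 'ee_pos': [0.159, 0.526, 0.303], 'tcp_rot': [-90.0, 0.076, 73.165], 'wrist_force': [0.534, 0.016, -0.68], 'torque': [-0.024, -0.012, 0.024], 'opening': 0.085}
scene [ 1.272 -0.03   0.661]
chute [229.7  268.6    0.61] [ 0.686 -0.085  0.089]
lever_pad [188.9  202.6    0.64] [ 0.603 -0.154  0.176]
lever_pin [241.9  253.4    0.98] [ 0.709 -0.061  0.145]
flap [319.2 249.5   0.7] [0.74  0.062 0.175]
flap [208.1  336.3    0.48] [ 0.763 -0.127  0.004]
flap_edge [291.7  264.     0.59] [0.744 0.019 0.15 ]
spacer_a [207.8  337.8    0.64] [ 0.773 -0.126  0.013]
spacer_a [346.7  291.8    0.63] [0.799 0.098 0.139]
bookend [281.7 233.1   0.8] [0.5   0.018 0.008]
side [ 0.349 -0.523  0.609]
chute [308.6  291.8    0.97] [ 0.584 -0.099  0.009]
lever_pad [342.   240.4    0.98] [ 0.594 -0.16   0.176]
lever_pin [366.9  196.6    0.86] [ 0.691 -0.066  0.144]
lever_pin [297.7  196.7    0.54] [0.669 0.122 0.006]
flap [356.3 132.5   0.8] [0.738 0.051 0.177]
flap_edge [341.1  183.5    0.81] [0.698 0.018 0.106]
strip_center [357.1  139.     0.77] [0.732 0.039 0.173]
spacer_a [297.1 197.6   0.8] [0.666 0.119 0.008]
spacer_a [413.4  276.     0.68] [ 0.756 -0.135  0.007]
lens [270.8  372.8    0.62] [ 0.471 -0.216  0.029]
bookend [234.6  259.9    0.86] [0.499 0.01  0.009]
bookend [3.017e+02 1.995e+02 1.600e-01] [0.669 0.105 0.012]
```

View pics/scene0.png

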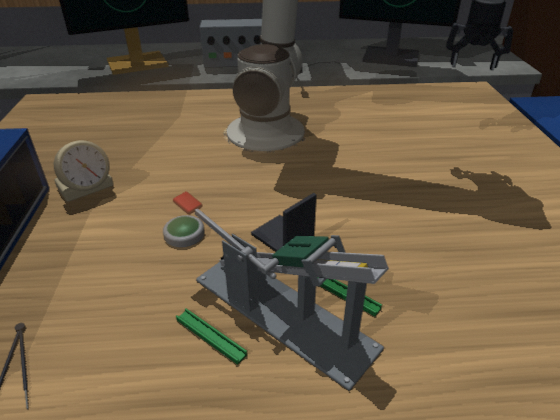

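View pics/side0.png

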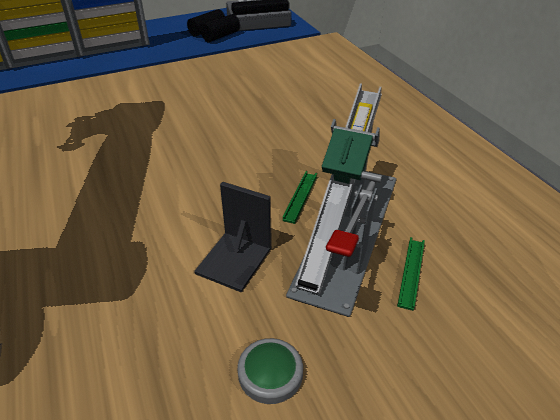

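```bash
cat > m.py <<'E'
from h import *
import sys
tag=sys.argv[1]
for n in ["scene","side"]:
    c=imaging.camera(n); cv2.imwrite(f"pics/{n}_{tag}.png",c["pixels"])
    hsv=cv2.cvtColor(c["pixels"],cv2.COLOR_BGR2HSV).astype(int);H,S,V=hsv[...,0],hsv[...,1],hsv[...,2]
    m=((H<6)|(H>172))&(S>150)&(V>80)
    vs,us=np.nonzero(m)
    P=np.array([w(c,u,v) for u,v in zip(us,vs)])
    d=np.hypot(P[:,0]-.6,P[:,1]+.157)<.06; P=P[d]
    print(n,"pad px",us[d].mean().round(1),vs[d].mean().round(1),len(P),"z med",np.median(P[:,2]).round(3),"min",P.min(0).round(3),"max",P.max(0).round(3))
    # top face: fit plane by ransac-ish
    r,_,_=None,None,None
    best=None;rng=np.random.default_rng(0)
    for _ in range(300):
        a=P[rng.choice(len(P),3,False)];nn=np.cross(a[1]-a[0],a[2]-a[0]);L=np.linalg.norm(nn)
        if L<1e-6: continue
        nn/=L
        if abs(nn[2])<.8: continue
        k=abs((P-a[0])@nn)<.002
        if best is None or k.sum()>best.sum(): best=k
    Q=P[best];C=Q.mean(0);U,s,Vt=np.linalg.svd(Q-C,full_matrices=False);nn=Vt[2]*np.sign(Vt[2,2])
    rect=cv2.minAreaRect((Q[:,:2]*1000).astype(np.float32))
    print(" top",len(Q),"C",C.round(4),"n",nn.round(3),"tilt",np.degrees(np.arccos(nn[2])).round(1),"tilt dir",np.degrees(np.arctan2(nn[1],nn[0])).round(1),"rect",np.round(rect[0],1),np.round(rect[1],1),round(rect[2],1))
    # green flap
    g=(H>45)&(H<95)&(S>60)
    vs,us=np.nonzero(g);P=np.array([w(c,u,v) for u,v in zip(us,vs)])
    f=(P[:,2]>.12)&(P[:,2]<.25)&(abs(P[:,0]-.74)<.1);F=P[f]
    if len(F): rect=cv2.minAreaRect((F[:,:2]*1000).astype(np.float32)); print(" flap",len(F),F.mean(0).round(3),"rect",np.round(rect[0],1),np.round(rect[1],1),round(rect[2],1),"z",F[:,2].min().round(3),F[:,2].max().round(3))
    y=(H>18)&(H<34)&(S>180)&(V>120)
    vs,us=np.nonzero(y);P=np.array([w(c,u,v) for u,v in zip(us,vs)])
    f=(P[:,2]>.03)&(P[:,2]<.3)&(P[:,0]>.5)&(P[:,0]<.95)&(abs(P[:,1])<.3);F=P[f]
    if len(F): print(" yellow",len(F),np.median(F,0).round(3),F.min(0).round(3),F.max(0).round(3))
E
python3 m.py a
```

```text
scene pad px 186.4 201.2 218 z med 0.176 min [ 0.578 -0.181  0.17 ] max [ 0.618 -0.137  0.181]
 top 202 C [ 0.5978 -0.1593  0.1759] n [0.13  0.148 0.98 ] tilt 11.4 tilt dir 48.7 rect [ 597.7 -158.3] [40.  27.8] 47.3
 flap 995 [0.723 0.031 0.16 ] rect [739.4  58.2] [139.5  65.2] 44.1 z 0.131 0.178
 yellow 13 [0.79  0.119 0.185] [0.786 0.116 0.183] [0.793 0.124 0.187]
side pad px 342.0 242.1 561 z med 0.178 min [ 0.568 -0.186  0.17 ] max [ 0.618 -0.136  0.183]
 top 496 C [ 0.593  -0.1622  0.1775] n [0.143 0.135 0.98 ] tilt 11.4 tilt dir 43.4 rect [ 594.  -160.5] [44.7 32.3] 46.1
 flap 1881 [0.709 0.028 0.157] rect [711.6  36.2] [78.4 71.2] 45.2 z 0.12 0.179
 yellow 88 [0.785 0.106 0.181] [0.751 0.074 0.16 ] [0.798 0.123 0.187]
```

arm_command(rows=[-1,0,-1.2,0,0,0,-1,-3,0,-3.5,0,2,0,-1,-5.5,0,-6.4,0,3,0,-1,-8,0,-9.3,0,4,0,-1,-10.5,0,-12.2,0,6,0,-1,-13,0,-15.1,0,7,0,-1,-15.5,0,-18,0,8,0,-1,-18,0,-20.9,0,10,0,-1,-20.5,0,-23.8,0,11,0,-1,-23,0,-26.8,0,12,0,-1,-25.5,0,-29.7,0,14,0,-1,-28,0,-32.6,0,15,0,-1], force=20)

```text
time: 2.1
ee_pos: [0.3907, 0.1622, 0.3042]
tcp_rot: [-90.0, -0.0, 58.1]
wrist_force: [0.2, 0.6, 0.7]
opening: -0.0004
```

arm_command(rows=[-1.7,0,-3.5,0,1,0,-1,-3.3,0,-6.9,0,2,0,-1,-5,0,-10.4,0,4,0,-1,-6.6,0,-13.8,0,5,0,-1,-8.3,0,-17.2,0,7,0,-1,-10,0,-20.7,0,8,0,-1,-11.6,0,-24.1,0,9,0,-1,-13.2,0,-27.5,0,10,0,-1,-14.7,0,-30.5,0,12,0,-1,-15.7,0,-32.6,0,13,0,-1,-16.4,0,-34,0,13,0,-1,-16.6,0,-34.5,0,13,0,-1])

```text
time: 3.1
ee_pos: [0.5965, -0.1611, 0.3029]
tcp_rot: [-90.0, 0.0, 45.0]
wrist_force: [0.7, -0.1, -0.2]
opening: 0.0002
```

Run:
```python
from h import *
for n in ["side","wrist"]:
    c=imaging.camera(n); cv2.imwrite(f"pics/{n}1.png",c["pixels"])
o=sensors.get_obs();print(o["time"],np.round(o["ee_pos"],4),o["tcp_rot"],o["q"],o["wrist_force"])
```

```text
3.2 [ 0.5959 -0.1595  0.3033] [-8.99514734e+01  2.25581547e-02  4.51152021e+01] [-1.49813581e+01  1.45620047e+01  2.09280859e+01  9.64193934e+01
  4.63751014e-03  2.99034473e+01] [-0.4863949  -0.12063831 -0.20818589]
```

View pics/side1.png

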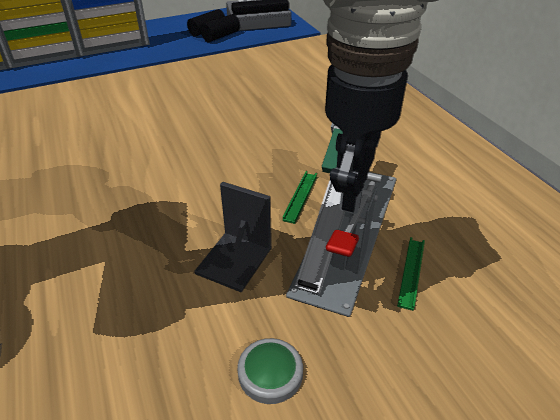

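View pics/wrist1.png

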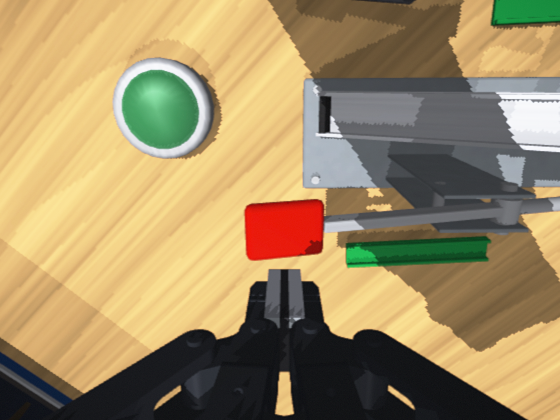

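Run:
```python
from h import *
c=imaging.camera("wrist")
hsv=cv2.cvtColor(c["pixels"],cv2.COLOR_BGR2HSV).astype(int);H,S,V=hsv[...,0],hsv[...,1],hsv[...,2]
m=((H<6)|(H>172))&(S>150)&(V>80)
vs,us=np.nonzero(m);P=np.array([w(c,u,v) for u,v in zip(us,vs)]);P=P[P[:,2]>.16]
r=cv2.minAreaRect((P[:,:2]*1000).astype(np.float32));print(len(P),r,P.min(0),P.max(0))
# fingertips depth
for u in (275,285,296):
    print([w(c,u,v).round(3).tolist() for v in (272,285,310)])
print(sensors.get_obs()["ee_pos"])
```

```text
4181 ((570.755615234375, -134.50303649902344), (44.25071716308594, 97.79228210449219), 45.440513610839844) [ 0.53636383 -0.18232689  0.16932921] [ 0.61928317 -0.09974036  0.37469867]
[[0.586, -0.154, 0.238], [0.586, -0.154, 0.249], [0.586, -0.154, 0.265]]
[[0.588, -0.151, 0.239], [0.588, -0.151, 0.25], [0.588, -0.151, 0.265]]
[[0.592, -0.148, 0.238], [0.591, -0.148, 0.249], [0.591, -0.149, 0.265]]
[ 0.59561386 -0.15870213  0.30368585]
```

Run:
```python
from h import *
c=imaging.camera("wrist")
hsv=cv2.cvtColor(c["pixels"],cv2.COLOR_BGR2HSV).astype(int);H,S,V=hsv[...,0],hsv[...,1],hsv[...,2]
m=((H<6)|(H>172))&(S>150)&(V>80)
vs,us=np.nonzero(m);P=np.array([w(c,u,v) for u,v in zip(us,vs)]);P=P[(P[:,2]>.16)&(P[:,2]<.2)]
r=cv2.minAreaRect((P[:,:2]*1000).astype(np.float32));print(len(P),r,P.min(0),P.max(0),P.mean(0))
```

```text
4148 ((593.94677734375, -157.3802490234375), (44.33067321777344, 32.98036193847656), 45.35592269897461) [ 0.56845223 -0.18268789  0.16878227] [ 0.61933671 -0.13192452  0.18339228] [ 0.59262755 -0.15675651  0.1776162 ]
```

arm_command(rows=[0,0.8,0,0,0,0,-1,0,1.8,0,0,0,0,-1,0,2.8,0,0,0,0,-1,0,3.6,0,0,0,0,-1,0,4.2,0,0,0,0,-1,0,4.6,0,0,0,0,-1,0,4.9,0,0,0,0,-1,0,5.2,0,0,0,0,-1,0,5.5,0,0,0,0,-1,0,5.8,0,0,0,0,-1])

```text
time: 4.13
ee_pos: [0.5958, -0.1592, 0.2464]
tcp_rot: [-90.1, -0.0, 45.2]
wrist_force: [-1.1, -0.8, 5.0]
opening: -0.0001
```

arm_command(rows=[0,0.5,0,0,0,0,-1,0,1,0,0,0,0,-1,0,1.5,0,0,0,0,-1,0,2,0,0,0,0,-1,0,2.5,0,0,0,0,-1,0,3,0,0,0,0,-1,0,3.5,0,0,0,0,-1,0,4,0,0,0,0,-1,0,4.5,0,0,0,0,-1,0,5,0,0,0,0,-1,0,5.4,0,0,0,0,-1,0,5.7,0,0,0,0,-1])

```text
time: 5.13
ee_pos: [0.596, -0.1586, 0.1884]
tcp_rot: [-90.0, -0.1, 45.2]
wrist_force: [0.8, 0.2, 3.4]
opening: -0.0002
```

arm_command(rows=[0,0.1,0,0,0,0,-1,0,0.2,0,0,0,0,-1,0,0.3,0,0,0,0,-1,0,0.4,0,0,0,0,-1])

```text
time: 5.47
ee_pos: [0.5959, -0.1589, 0.1851]
tcp_rot: [-90.0, -0.0, 45.2]
wrist_force: [0.7, 0.2, 2.4]
opening: -0.0
```

arm_command(rows=[0,0.1,0,0,0,0,-1,0,0.2,0,0,0,0,-1,0,0.3,0,0,0,0,-1])

```text
time: 5.72
ee_pos: [0.596, -0.1589, 0.1828]
tcp_rot: [-90.1, -0.1, 45.2]
wrist_force: [-0.3, 3.2, 12.5]
opening: 0.0001
```

```bash
python3 m.py b
```

```text
scene pad px 193.5 232.6 82 z med 0.111 min [ 0.592 -0.178  0.102] max [ 0.622 -0.134  0.114]
 top 65 C [ 0.6073 -0.1526  0.1103] n [-0.107 -0.211  0.972] tilt 13.7 tilt dir -117.0 rect [ 600.2 -156.3] [33.3 30.8] 46.9
 flap 1347 [0.719 0.03  0.172] rect [737.1  57.2] [146.6  67.6] 43.9 z 0.136 0.184
 yellow 3 [0.677 0.    0.097] [ 0.671 -0.001  0.095] [0.678 0.006 0.098]
side pad px 336.3 282.3 467 z med 0.106 min [ 0.568 -0.186  0.097] max [ 0.618 -0.141  0.158]
 top 396 C [ 0.5878 -0.1679  0.1067] n [-0.167 -0.165  0.972] tilt 13.6 tilt dir -135.4 rect [ 592.5 -162. ] [42.5 32.9] 44.8
```

View pics/side_b.png

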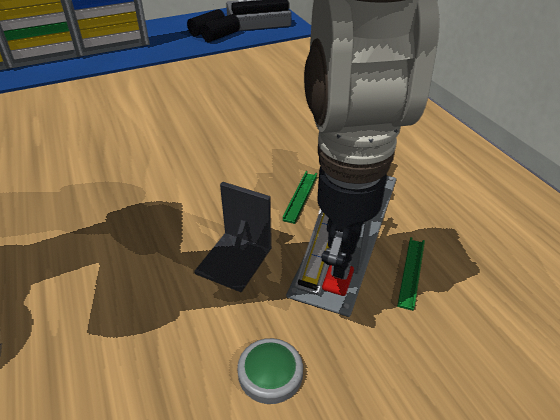

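View pics/scene_b.png

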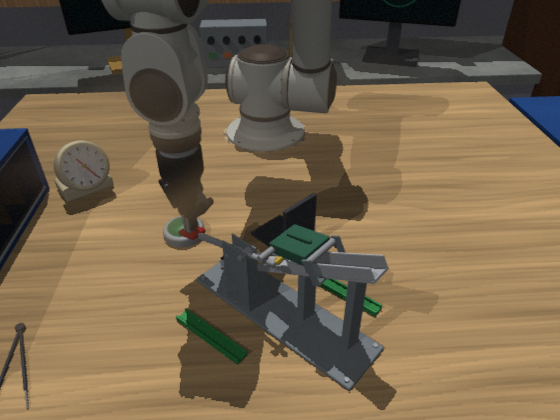

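arm_command(rows=[0,0,0,0,0,0,-1,0,0,0,0,0,0,-1,0,0,0,0,0,0,-1,0,0,0,0,0,0,-1,0,0,0,0,0,0,-1,0,0,0,0,0,0,-1])

```text
time: 6.32
ee_pos: [0.596, -0.1589, 0.1831]
tcp_rot: [-90.1, -0.1, 45.2]
wrist_force: [-0.4, 1.9, 10.3]
opening: 0.0002
```

Run:
```python
from h import *
c=imaging.camera("side");cv2.imwrite("pics/side2.png",cv2.resize(c["pixels"][160:320,250:450],None,fx=3,fy=3))
c=imaging.camera("wrist");cv2.imwrite("pics/wrist2.png",c["pixels"])
hsv=cv2.cvtColor(c["pixels"],cv2.COLOR_BGR2HSV).astype(int);H,S,V=hsv[...,0],hsv[...,1],hsv[...,2]
y=(H>18)&(H<34)&(S>180)&(V>80)
vs,us=np.nonzero(y);P=np.array([w(c,u,v) for u,v in zip(us,vs)])
r=P-[.587,-.0915,0];q=np.c_[(r[:,0]+r[:,1])*.707,(r[:,1]-r[:,0])*.707,r[:,2]];q=q[(abs(q[:,1])<.03)&(q[:,2]>.015)]
print(len(q),np.percentile(q,[2,50,98],axis=0).round(3) if len(q) else "")
print(sensors.get_obs()["time"],sensors.get_obs()["wrist_force"])
```

```text
2795 [[-0.003 -0.011  0.03 ]
 [ 0.042  0.01   0.054]
 [ 0.086  0.013  0.077]]
6.4167 [-0.71343672  1.52683324 10.63608958]
```

View pics/side2.png

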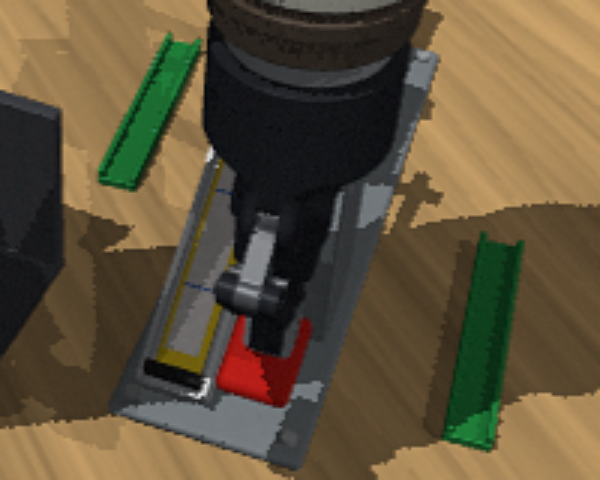

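View pics/wrist2.png

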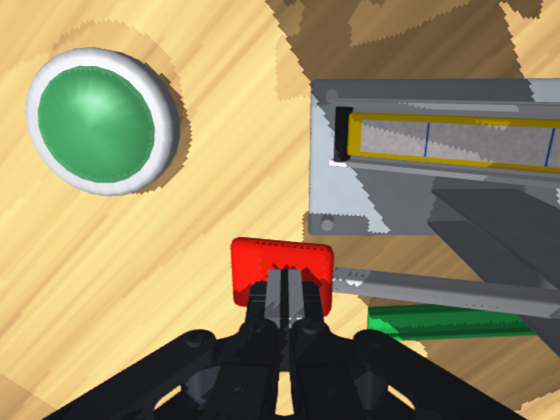

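arm_command(rows=[0,-0.1,0,0,0,0,-1,0,-0.3,0,0,0,0,-1,0,-0.5,0,0,0,0,-1,0,-0.7,0,0,0,0,-1,0,-0.9,0,0,0,0,-1,0,-1.1,0,0,0,0,-1,0,-1.3,0,0,0,0,-1,0,-1.5,0,0,0,0,-1,0,-1.7,0,0,0,0,-1,0,-1.9,0,0,0,0,-1,0,-2.1,0,0,0,0,-1,0,-2.3,0,0,0,0,-1])

```text
time: 7.42
ee_pos: [0.5958, -0.159, 0.2051]
tcp_rot: [-90.0, -0.0, 45.2]
wrist_force: [-1.1, -1.6, 4.4]
opening: -0.0002
```

arm_command(rows=[0,-0.2,0,0,0,0,-1,0,-0.4,0,0,0,0,-1,0,-0.6,0,0,0,0,-1,0,-0.8,0,0,0,0,-1,0,-1,0,0,0,0,-1,0,-1.2,0,0,0,0,-1,0,-1.4,0,0,0,0,-1,0,-1.5,0,0,0,0,-1,0,-1.6,0,0,0,0,-1,0,-1.7,0,0,0,0,-1,0,-1.8,0,0,0,0,-1,0,-1.9,0,0,0,0,-1])

```text
time: 8.42
ee_pos: [0.5958, -0.1589, 0.2239]
tcp_rot: [-90.0, -0.0, 45.2]
wrist_force: [1.2, 1.4, 2.2]
opening: -0.0003
```

arm_command(rows=[0,-0.1,0,0,0,0,-1,0,-0.2,0,0,0,0,-1,0,-0.3,0,0,0,0,-1,0,-0.4,0,0,0,0,-1,0,-0.5,0,0,0,0,-1,0,-0.6,0,0,0,0,-1,0,-0.7,0,0,0,0,-1,0,-0.8,0,0,0,0,-1,0,-0.9,0,0,0,0,-1,0,-1,0,0,0,0,-1,0,-1.1,0,0,0,0,-1,0,-1.2,0,0,0,0,-1])

```text
time: 9.42
ee_pos: [0.5958, -0.159, 0.236]
tcp_rot: [-90.0, 0.0, 45.2]
wrist_force: [0.9, 0.9, 1.6]
opening: 0.0003
```

arm_command(rows=[0,-0.1,0,0,0,0,-1,0,-0.2,0,0,0,0,-1,0,-0.3,0,0,0,0,-1,0,-0.4,0,0,0,0,-1,0,-0.5,0,0,0,0,-1,0,-0.6,0,0,0,0,-1,0,-0.7,0,0,0,0,-1,0,-0.8,0,0,0,0,-1,0,-0.9,0,0,0,0,-1,0,-1,0,0,0,0,-1,0,-1.1,0,0,0,0,-1,0,-1.2,0,0,0,0,-1])

```text
time: 10.42
ee_pos: [0.5958, -0.159, 0.248]
tcp_rot: [-90.0, -0.0, 45.2]
wrist_force: [1.0, 1.5, 1.6]
opening: 0.0001
```

arm_command(rows=[0,-0.1,0,0,0,0,-1,0,-0.2,0,0,0,0,-1,0,-0.3,0,0,0,0,-1,0,-0.4,0,0,0,0,-1,0,-0.5,0,0,0,0,-1,0,-0.6,0,0,0,0,-1,0,-0.8,0,0,0,0,-1,0,-1.1,0,0,0,0,-1,0,-1.5,0,0,0,0,-1,0,-2,0,0,0,0,-1,0,-2.6,0,0,0,0,-1,0,-3.3,0,0,0,0,-1])

```text
time: 11.42
ee_pos: [0.5957, -0.159, 0.2815]
tcp_rot: [-90.0, 0.0, 45.2]
wrist_force: [-0.2, 0.4, -0.0]
opening: -0.0002
```

arm_command(rows=[0,-1,0,0,0,0,-1,0,-2,0,0,0,0,-1,0,-3.5,0,0,0,0,-1,-1,-5,0,0,0,0,-1,-3,-6,0,0,0,0,-1,-6,-6,0,0,0,0,-1,-9,-6,0,0,0,0,-1,-12,-6,0,0,0,0,-1,-14,-6,0,0,0,0,-1,-15,-6,0,0,0,0,-1,-15,-6,0,0,0,0,-1,-15,-6,0,0,0,0,-1])

```text
time: 12.42
ee_pos: [0.4903, -0.2653, 0.3414]
tcp_rot: [-90.0, -0.0, 45.1]
wrist_force: [1.1, -0.2, 0.4]
opening: -0.0002
```

```bash
python3 m.py c; python3 -c "
from h import *
o=sensors.get_obs();print(o['time'],o['ee_pos'],o['wrist_force'],np.abs(o['qd']).max())"
```

```text
12.4667 [ 0.49062329 -0.26491089  0.34112152] [ 0.26030423  0.29425377 -0.38780161] 0.7690091091813812Traceback (most recent call last):
  File "m.py", line 10, in <module>
    d=np.hypot(P[:,0]-.6,P[:,1]+.157)<.06; P=P[d]
               ~^^^^^
IndexError: too many indices for array: array is 1-dimensional, but 2 were indexed
```

View pics/scene_c.png

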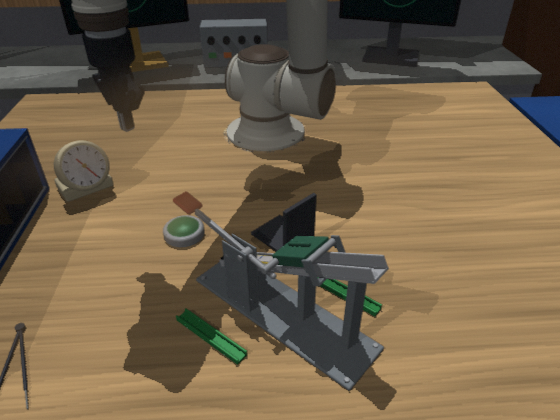

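Run:
```python
from h import *
c=imaging.camera("side");cv2.imwrite("pics/side3.png",cv2.resize(c["pixels"][80:320,200:450],None,fx=2.4,fy=2.4))
print("pad",w(c,342,240).round(3))
hsv=cv2.cvtColor(c["pixels"],cv2.COLOR_BGR2HSV).astype(int);H,S,V=hsv[...,0],hsv[...,1],hsv[...,2]
vs,us=np.nonzero((H>18)&(H<34)&(S>150)&(V>60));P=np.array([w(c,u,v) for u,v in zip(us,vs)])
r=P-[.587,-.0915,0];q=np.c_[(r[:,0]+r[:,1])*.707,(r[:,1]-r[:,0])*.707,r[:,2]];q=q[(abs(q[:,1])<.03)&(q[:,2]>.015)]
print("holder",len(q),np.percentile(q,[1,50,99],axis=0).round(3))
vs,us=np.nonzero((H>45)&(H<95)&(S>60));P=np.array([w(c,u,v) for u,v in zip(us,vs)])
P=P[(P[:,2]>.1)&(P[:,2]<.25)&(abs(P[:,0]-.74)<.1)];print("flap",len(P),P.mean(0).round(3),P[:,2].min(),P[:,2].max())
for t in ["flap_edge","strip_center","lever_pad"]:
    for r in models.spot_point(t,"side")[:1]: print(t,np.round(r["location"],1),r["conf"],w(c,*r["location"]).round(3))
```

```text
pad [ 0.593 -0.161  0.178]
holder 77 [[-0.005 -0.014  0.029]
 [ 0.081 -0.012  0.073]
 [ 0.126  0.004  0.097]]
flap 5 [0.748 0.023 0.159] 0.12954592370960072 0.17017540978244217
strip_center [320.8 238.4] 0.55 [ 0.488 -0.287  0.338]
lever_pad [340.4 241.2] 0.9 [ 0.59  -0.162  0.178]
```

View pics/side3.png

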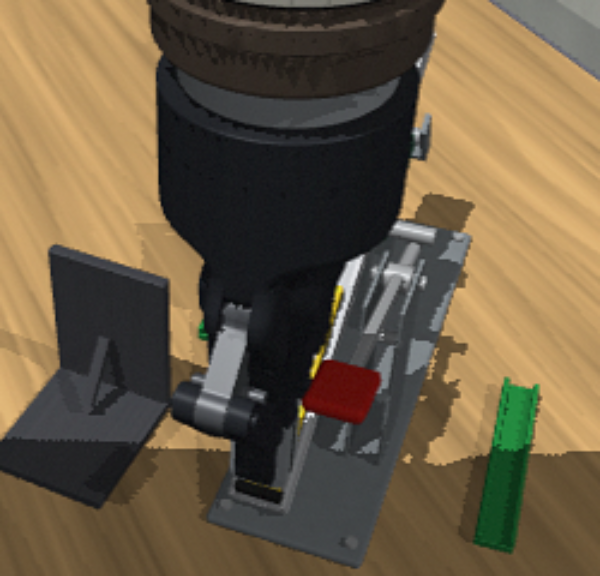

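Run:
```python
from h import *
def m(f):
    h=cv2.cvtColor(cv2.imread(f),cv2.COLOR_BGR2HSV)[225:270,265:335].astype(int)
    k=(h[...,0]>45)&(h[...,0]<95)&(h[...,1]>60);v,u=np.nonzero(k);return len(u),u.mean().round(1),v.mean().round(1),u.min(),u.max(),v.min(),v.max()
for t in ("0","_b","_c"): print(t,m(f"pics/scene{t}.png"))
o=sensors.get_obs();print(o["time"],np.abs(o["qd"]).max())
bot.job_done()
```

```text
0 (1010, np.float64(33.1), np.float64(24.6), np.int64(7), np.int64(62), np.int64(6), np.int64(41))
_b (1366, np.float64(32.4), np.float64(17.7), np.int64(4), np.int64(63), np.int64(0), np.int64(39))
_c (1006, np.float64(33.2), np.float64(24.6), np.int64(7), np.int64(62), np.int64(3), np.int64(41))
12.6667 0.19948516485478016
the job is handed in; nothing more can be done
```

The holder is at the bottom of the chute, the flap is shut behind it, and the job was handed in at about 12.7 s.

- **Press:** With the fingers shut, I pressed the red pad down to its firm stop. The wrist force was about 12 N there.
- **Hold:** I kept the lever down until the wrist and side pictures showed the holder lying against the end stop.
- **Release:** I let the lever up over about 4.5 s, at roughly 12 mm/s near the end. The force reading still showed contact 3 mm below where the pad comes to rest, so the lever did not spring up on its own. I then lifted off and backed away.

**Last checks:**
- **Pad:** it is back at its rest height, 178 mm measured against 176 mm nominal.
- **Flap:** its outline in the scene camera matches the starting picture to within 0.1 pixel.
- **Holder:** its visible yellow edges run from about chute x = -5 to 126 mm, so it is at the bottom.
- **Other objects:** the spacers, lens and bookend look unmoved in the pictures. I did not measure them.
- **Arm:** it touches nothing.

**Checks that failed:** the first run of the final check script crashed because the pad was in shadow. In the last side picture the arm hid the flap, so the flap check rests on the scene camera alone. The trained network's holder position there fell on the gripper, and I ignored it.

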